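# Sweep the offcuts off the sawing board into the scrap box

### The job

Sweep the three wood offcuts (red-brown, dark and pale blocks) along the raised sawing board with the fingers and over its end into the red scrap box, which is tucked under one end of the board. Push them along the board, do not pick any of them up. Leave the finished guitar bridge and the small square where they lie on the board, and disturb nothing else on the bench.

Things in the scene. Friction and masses are not known exactly. Their poses are not given: they have to be found in the camera images.
- board: Plywood sawing board on two runners, fixed on the bench: 270 mm (its x, away from the robot) by 400 mm (its y, from end to end), top face 60 mm above the bench; both ends and the near side are open and level. Origin on the bench under its middle. A wooden fence 22 mm thick stands 26 mm above the top along the far side; the fence's near face is at x = +113 mm of the board.
- board_top (a point): The middle of the board's top face (60 mm above the bench), axes as the board's: x towards the fence, y along the board from end to end, z up; the ends are at y = +200 and -200 mm.
- scrap_box_in (a point): Centre of the inside floor (3 mm above the bench) of the RED plastic scrap box, axes as the board's. The box is 240 (along the board's x) x 150 mm and 36 mm high, walls and floor 3 mm, open on top, standing on the bench with its inner 12 mm under one end of the board (left or right, it varies; the other box is at the other end). Its rim is 2 mm below the board's underside, so what passes over the board's end drops in. Fixed. A couple of flat slivers 2 mm thick lie in it.
- keep_box_in (a point): Centre of the inside floor of the pale WOODEN box for good parts (it holds white bone blanks and a dark bridge blank): 240 (along the board's x) x 150 mm and 36 mm high, walls and floor 3 mm, open on top, standing on the bench with its inner 12 mm under one end of the board (left or right, it varies; the other box is at the other end). Its rim is 2 mm below the board's underside, so what passes over the board's end drops in. Fixed. No offcut belongs in it.
- offcut_red_center (a point): Red-brown mahogany offcut, a stepped block 46 x 30 mm, 22 mm high, 12 mm at its low end (+x). This point is the block's middle, half its height above its underside; as laid down, its z is up and its x runs along the length. Light (10 to 25 g); slides freely, may turn when pushed off its middle.
- offcut_dark_center (a point): Dark rosewood offcut, a plain block 38 x 26 mm, 18 mm high. This point is the block's middle, half its height above its underside; as laid down, its z is up and its x runs along the length. Light (10 to 25 g); slides freely, may turn when pushed off its middle.
- offcut_pale_center (a point): Pale yellow maple offcut, a plain block 48 x 22 mm, 20 mm high. This point is the block's middle, half its height above its underside; as laid down, its z is up and its x runs along the length. Light (10 to 25 g); slides freely, may turn when pushed off its middle.
- bridge: Finished dark guitar bridge, 155 mm long (its y), 36 mm wide, 9 mm high with white pins standing to 12 mm, loose on the near part of the board. Stays. Origin at its underside's centre.
- square: Small try square, loose on the near part of the board: wooden stock 60 x 14 mm, 14 mm high, along its y at x = -20 mm; steel blade 20 mm wide that reaches to x = +52 mm at y = +20 mm. Stays. Origin at its underside.
- plane: Block plane, 150 x 48 mm, 60 mm high, loose on the bench. Stays. Origin at its underside's centre.
- glue: Cream glue bottle with orange cap, 50 mm across, 120 mm high. Stays. Origin at its underside's centre.
- cup: Clear plastic cup, 68 mm across the rim, 70 mm high. Stays. Origin at its underside's centre.
- screwdriver: Red-handled screwdriver lying along its x. Stays.
- sander: Cork sanding block 115 x 65 mm, 34 mm high. Stays. Origin at its underside's centre.
- clamp: Wooden cam clamp lying on its side, 160 x 130 mm, 26 mm high. Stays. Origin on its bar, at the underside.
Not all that is in view belongs to the job. What is shaped like the part that bears offcut_pale_center but purple is not meant. What is shaped like the part that bears offcut_red_center but turquoise is not meant.

How it is judged:
By the outcome, as a careful person would: the job done as asked, in the order asked, and still so for the second after the job is handed in, with the robot touching nothing.
It also fails if it takes over 67 s, if anything falls off the work surface, if the arm or the gripper's body presses on something with over 40 N, if the wrist force passes 120 N, or if a joint passes its speed limit or range.

### The arm

A 6-joint arm with a two-finger parallel gripper is mounted at the origin on the work surface. World frame = base frame: x ahead of the robot, y to its left, z up, the work surface at z = 0. Lengths are in m, angles in rad, forces in N, time in s.
With the tool pointing down it reaches from about 0.35 to 0.875 m from the base axis. Payload 4.2 kg.
Tool frame: the origin (TCP) lies between the finger pads; the fingertips stand manip.tip_extent ahead of it and the grasp point (between the pads) lies 8 mm behind it (manip.tip_extent is the distance from the TCP to the fingertips, in m); z points along the fingers, y is the line along which they close (so a half turn about z gives the same grasp; the last joint's range is limited). The gripper opens to 87 mm and grips with 3 to 60 N. Pads are 19 mm wide; open, the fingers measure 117 mm over their backs; the gripper's body (75 mm by 190 mm) begins 51 mm behind the grasp point.
Start: joints at [1.533, 0.385, 0.008, 0, -1.194, -0.259], TCP at [0.183, 0.598, 0.234] pointing down, gripper open.
Joint ranges: [-3.14, 3.14], [-1.21, 2.06], [-1.07, 1.41], [-3.16, 2.05], [-2.99, -0.16], [-3.1, 3.1]. Speed limits (rad/s): [2.79, 2.79, 3.14, 3.14, 3.14, 3.14].

### API

Orientations are given as a unit quaternion [w, x, y, z].
In Python, from rig import manip gives the robot as it stands.
- The arm moves only by the tool arm_command, never from a script. Its argument "increments" is a list of rows, each a list of 2 entries, a list of its own where there are three numbers: the shift along the tool's x, y, z scaled (see below), then the turn, a rotation vector about the tool's x, y, z scaled (see below). In form: [[[x, y, z], [wx, wy, wz]], ...]. A call has 1 to 5 rows; each row shifts and turns the commanded pose from where the row before left it, along the tool's axes as they then stand; what a row does not reach is not made up. The controller multiplies each number of a shift by 4 cm and each number of a turn by 6 degrees. A row lasts 1/10 s, in which the tool goes at most 50 mm and 8.59 degrees, less where a joint would pass 70% of its speed; a pose out of reach is approached as far as the arm can. A call with a number of a shift or a turn outside -1 to 1 is refused whole. A call with a gripper value outside its range is refused whole. "fingers" is the closure, from 0 (fully open) to 1 (shut), set as the call begins (left out, the last holds). The fingers move at their own pace and stop on an object; "grip_force" is the grip in N (left out, the last holds). Time passes only in rows, so rows that do not move let the fingers close. It gives the time, the measured TCP pose, the force, the opening and the grip force at its end, in the units of the state.
- manip.sense(): the state, without advancing time (a new reading comes with each control period).
- manip.grab_frame(name): name is "side" or "top" or "wrist"; returns a dict with "pixels" (400x640x3 uint8, blue, green, red), "z_map" (400x640 float32, m along the optical axis (not along the pixel's ray), 0 where there is no reading), "fx", "fy", "cx", "cy" (pixels), "extrinsics" (4x4, takes a point from world to camera coordinates). Camera axes: x right, y down, z forward; pixel columns grow to the right and rows downward; lengths in m; the calibration is good to about 2 mm. A picture is of the moment at which its call begins.
- manip.close_job(): hands the job in; it is judged then, once.
The state is a dict: "time_s": time; "qpos": joint angles; "qvel": joint speeds; "tau": joint torques, N m; "tcp_pos": TCP position; "orientation": TCP orientation; "contact_force": force on the tool from outside, world axes, zero at the start; "ft_torque": the same for the moment, N m; "gripper_width": opening from 0.0 (shut) to 1.0 (fully open); "gripper_force": force on a finger pad.
Only numpy, scipy, OpenCV 4.12 (cv2) and the standard library are available. Lean on these libraries where they do the work, as an engineer would, in place of code of your own. Each camera call takes 0.05 s, during which the arm holds its last target. There are 200 camera calls.

## Working session

There is one attempt and no reset: what is moved stays moved. The work goes in short steps, Python scripts to look and compute and a tool call to move; the robot and the scene stay as the last step left them, time stands still between calls to the robot, and variables do not carry over. Pictures are saved under pics/ and viewed, at most 10 in all, crops included, and the job is handed in when it is done.

Besides the shell and the picture viewer there is one more tool, called after "Call:" by a JSON object that holds its "method" and its "body", one argument or row to a line. arm_command: Moves the arm, as the interface text tells. Its arguments: {"type":"object","properties":{"increments":{"type":"array","items":{"type":"array"}},"fingers":{"type":"number"},"grip_force":{"type":"number"}},"required":["increments"]}

```bash
mkdir -p pics; ls
cat > h.py <<'E'
import numpy as np, cv2
from rig import manip
def world(f,mask=None):
    z=f["z_map"]; v,u=np.mgrid[0:z.shape[0],0:z.shape[1]]
    P=np.stack([(u-f["cx"])/f["fx"]*z,(v-f["cy"])/f["fy"]*z,z,np.ones_like(z)],-1)
    return (P@np.linalg.inv(f["extrinsics"]).T)[...,:3]
E
python3 - <<'E'
from h import *
import pickle
s=manip.sense();print(s, manip.tip_extent)
for n in("top","side"):
    f=manip.grab_frame(n);cv2.imwrite(f"pics/{n}0.png",f["pixels"]);pickle.dump(f,open(n+".pkl","wb"))
    print(n,np.round(f["extrinsics"],3).tolist(),f["fx"])
E
```

```text
pics
{'time_s': 0.0, 'qpos': array([ 1.53263650e+00,  3.85544525e-01,  6.60850538e-03, -5.01538957e-04,
       -1.19400451e+00, -2.58620116e-01]), 'qvel': array([ 0.00145807,  0.00101812,  0.00056028,  0.00081401, -0.00035565,
        0.00047735]), 'tau': array([-1.11152145e-03, -3.90666461e+01,  1.87408143e+01,  4.21985105e+00,
        1.10103789e-02, -1.91321715e-04]), 'tcp_pos': array([0.18257563, 0.59712157, 0.23245969]), 'orientation': array([ 1.09123371e-03,  9.88996118e-01, -1.47937401e-01, -1.13725722e-04]), 'contact_force': array([-0.0692882 , -0.32924548,  1.05004229]), 'ft_torque': array([-0.02157451,  0.02366304,  0.01246907]), 'gripper_force': 0.0, 'gripper_width': 0.9981026301466791} 0.011
top [[-0.015, -1.0, -0.011, 0.001], [-0.982, 0.017, -0.188, 0.59], [0.189, 0.007, -0.982, 1.17], [0.0, 0.0, 0.0, 1.0]] 404.71705731192804
side [[-0.994, -0.111, 0.011, 0.574], [-0.091, 0.76, -0.644, 0.115], [0.063, -0.641, -0.765, 1.434], [0.0, 0.0, 0.0, 1.0]] 418.86877227145555
```

View pics/top0.png

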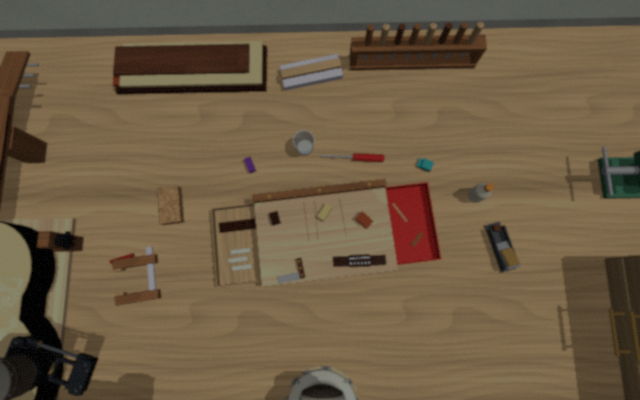

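View pics/side0.png

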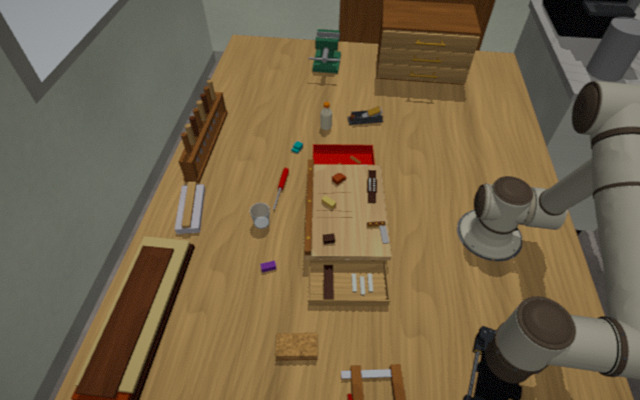

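The top view shows the red box at the right (413,222), which is the −y end. The offcuts are dark (274,218), pale (324,212) and red (364,219). The bridge (359,261) and square (292,272) are on the near side. The fence is at the far side (320,190).

Run:
```python
from h import *
import pickle
f=pickle.load(open("top.pkl","rb"));W=world(f);img=f["pixels"]
# board top mask by height
m=((abs(W[...,2]-.06)<.006)).astype(np.uint8);m[:180]=0;m[300:]=0;m[:,:240]=0;m[:,405:]=0
n,l,st,c=cv2.connectedComponentsWithStats(m);k=1+st[1:,4].argmax()
p=W[l==k][:,:2].astype(np.float32);
r=cv2.minAreaRect(p*1000);print("board",r,cv2.boxPoints(r).round().tolist(), W[l==k][:,2].mean())
# fence & block things: height above
h=((W[...,2]>.066)&(W[...,2]<.11)).astype(np.uint8);h[:175]=0;h[300:]=0;h[:,:245]=0;h[:,405:]=0
n,l,st,c=cv2.connectedComponentsWithStats(h)
for k in range(1,n):
    if st[k,4]<12:continue
    q=W[l==k];r=cv2.minAreaRect(q[:,:2].astype(np.float32)*1000)
    print(c[k].round(),st[k,4],np.round(r[0]),np.round(r[1]),round(r[2]),q[:,2].max().round(3),img[l==k].mean(0).round(), cv2.boxPoints(r).round().tolist())
b=cv2.resize(img[175:300,200:450],None,fx=3.2,fy=3.2,interpolation=cv2.INTER_CUBIC);cv2.imwrite("pics/crop.png",cv2.convertScaleAbs(b,alpha=1.7))
```

```text
board ((486.30718994140625, -16.911712646484375), (249.05630493164062, 400.6396484375), 6.044744968414307) [[341.0, 169.0], [384.0, -229.0], [631.0, -203.0], [589.0, 195.0]] 0.060301509574329455
[319. 190.] 1137 [620.  -3.] [ 24. 400.] 6 0.094 [40. 62. 89.] [[587.0, 195.0], [629.0, -203.0], [653.0, -201.0], [610.0, 197.0]]
[324. 212.] 130 [555. -18.] [22. 48.] 57 0.086 [ 78. 119. 130.] [[529.0, -14.0], [569.0, -40.0], [582.0, -22.0], [541.0, 5.0]]
[274. 218.] 121 [541. 130.] [39. 29.] 17 0.083 [25. 34. 49.] [[518.0, 138.0], [527.0, 110.0], [564.0, 121.0], [555.0, 149.0]]
[364. 219.] 169 [ 532. -134.] [49. 32.] 47 0.088 [ 37.  56. 103.] [[503.0, -141.0], [527.0, -163.0], [560.0, -127.0], [537.0, -105.0]]
[358. 260.] 376 [ 412. -116.] [151.  35.] 89 0.077 [44. 49. 60.] [[394.0, -192.0], [429.0, -192.0], [431.0, -41.0], [396.0, -40.0]]
[298. 271.] 179 [388.  77.] [61. 60.] 12 0.081 [62. 75. 88.] [[352.0, 100.0], [364.0, 41.0], [423.0, 54.0], [411.0, 112.0]]
```

View pics/crop.png

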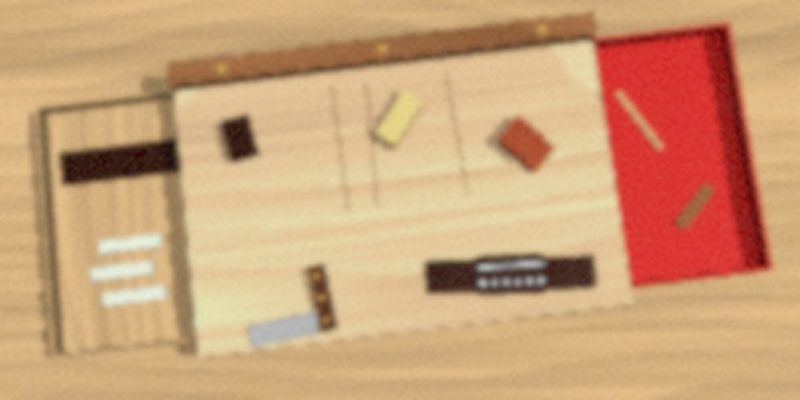

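Call:
{"method": "arm_command", "body": {
  "increments": [
    [[0, 0, 0], [0, 0, 1]],
    [[0, 0, 0], [0, 0, 1]],
    [[0, 0, 0], [0, 0, 1]],
    [[0, 0, 0], [0, 0, 1]],
    [[0, 0, 0], [0, 0, 1]]
  ],
  "fingers": 0.79
}}

```text
time_s: 0.6
tcp_pos: [0.1827, 0.5973, 0.2329]
orientation: [0.001, 0.916, -0.401, 0.0]
contact_force: [-0.1, 0.1, -0.8]
gripper_width: 0.633
gripper_force: 0.0
```

Call:
{"method": "arm_command", "body": {
  "increments": [
    [[0, 0, 0], [0, 0, 1]],
    [[0, 0, 0], [0, 0, 1]],
    [[0, 0, 0], [0, 0, 1]],
    [[0, 0, 0], [0, 0, 1]],
    [[0, 0, 0], [0, 0, 1]]
  ]
}}

```text
time_s: 1.1
tcp_pos: [0.1827, 0.5973, 0.2329]
orientation: [0.001, 0.781, -0.624, 0.0]
contact_force: [0.3, -0.1, 0.3]
gripper_width: 0.231
gripper_force: 0.0
```

Call:
{"method": "arm_command", "body": {
  "increments": [
    [[0, 0, 0], [0, 0, 0.58]],
    [[0, 0, 0], [0, 0, 0.58]],
    [[0, 0, 0], [0, 0, 0]]
  ]
}}

```text
time_s: 1.4
tcp_pos: [0.1827, 0.5974, 0.233]
orientation: [0.001, 0.743, -0.669, 0.0]
contact_force: [-0.1, -0.4, -0.5]
gripper_width: 0.21
gripper_force: 0.0
```

Call:
{"method": "arm_command", "body": {
  "increments": [
    [[0.886, -0.336, 0], [0, 0, 0]],
    [[0.886, -0.336, 0], [0, 0, 0]],
    [[0.886, -0.336, 0], [0, 0, 0]],
    [[0.886, -0.336, 0], [0, 0, 0]],
    [[0.886, -0.336, 0], [0, 0, 0]]
  ]
}}

```text
time_s: 1.9
tcp_pos: [0.2686, 0.4269, 0.2334]
orientation: [0.0, 0.744, -0.668, 0.0]
contact_force: [0.6, -0.2, 0.1]
gripper_width: 0.21
gripper_force: 0.0
```

Call:
{"method": "arm_command", "body": {
  "increments": [
    [[0.886, -0.336, 0], [0, 0, 0]],
    [[0.886, -0.336, 0], [0, 0, 0]],
    [[0.886, -0.336, 0], [0, 0, 0]],
    [[0.886, -0.336, 0], [0, 0, 0]],
    [[0.886, -0.336, 0], [0, 0, 0]]
  ]
}}

```text
time_s: 2.4
tcp_pos: [0.354, 0.2578, 0.2336]
orientation: [-0.0, 0.744, -0.668, -0.0]
contact_force: [1.1, 1.5, 0.6]
gripper_width: 0.21
gripper_force: 0.0
```

Call:
{"method": "arm_command", "body": {
  "increments": [
    [[0.886, -0.336, 0], [0, 0, 0]],
    [[0.886, -0.336, 0], [0, 0, 0]],
    [[0.886, -0.336, 0], [0, 0, 0]],
    [[0.886, -0.336, 0], [0, 0, 0]],
    [[0.886, -0.336, 0], [0, 0, 0]]
  ]
}}

```text
time_s: 2.9
tcp_pos: [0.4394, 0.0887, 0.2336]
orientation: [-0.0, 0.744, -0.668, -0.0]
contact_force: [-0.1, 0.5, -0.9]
gripper_width: 0.21
gripper_force: 0.0
```

Call:
{"method": "arm_command", "body": {
  "increments": [
    [[0.886, -0.336, 0], [0, 0, 0]],
    [[0.886, -0.336, 0], [0, 0, 0]],
    [[0.886, -0.336, 0], [0, 0, 0]],
    [[0.886, -0.336, 0], [0, 0, 0]],
    [[0.886, -0.336, 0], [0, 0, 0]]
  ]
}}

```text
time_s: 3.4
tcp_pos: [0.525, -0.0805, 0.2334]
orientation: [0.0, 0.744, -0.668, -0.0]
contact_force: [0.1, 0.7, 0.6]
gripper_width: 0.206
gripper_force: 0.0
```

Call:
{"method": "arm_command", "body": {
  "increments": [
    [[0, 0, 0.5], [0, 0, 0]],
    [[0, 0, 0.5], [0, 0, 0]],
    [[0, 0, 0], [0, 0, 0]]
  ]
}}

```text
time_s: 3.7
tcp_pos: [0.5225, -0.0794, 0.1905]
orientation: [0.002, 0.743, -0.669, -0.003]
contact_force: [-0.4, -0.7, -0.1]
gripper_width: 0.208
gripper_force: 0.0
```

```bash
cat >> h.py <<'E'
a=np.radians(6.04);C=np.array([496,-16.]);R=np.array([[np.cos(a),-np.sin(a)],[np.sin(a),np.cos(a)]])
def b(p): return (np.asarray(p)[...,:2]*1000-C)@R
E
python3 - <<'E'
from h import *
s=manip.sense();print(b(s["tcp_pos"]),s["tcp_pos"],s["qpos"])
f=manip.grab_frame("wrist");cv2.imwrite("pics/w1.png",f["pixels"])
E
```

```text
[ 19.64261192 -65.86026965] [ 0.52246357 -0.07942781  0.19053492] [ 0.15568692  0.26172101 -0.28725431 -0.00126496 -1.02876198 -0.0501297 ]
```

View pics/w1.png

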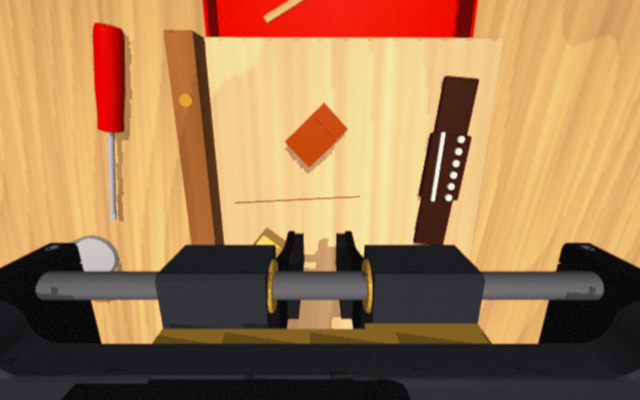

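The wrist view shows the red offcut at (316,137), straight ahead of the finger gap (320). The space under the fingers is clear, and pale's corner (268,240) is behind the left finger.

Call:
{"method": "arm_command", "body": {
  "increments": [
    [[0, -0.03, 0.7], [0, 0, 0]],
    [[0, -0.03, 0.7], [0, 0, 0]],
    [[0, 0, 0.7], [0, 0, 0]],
    [[0, 0, 0.6], [0, 0, 0]],
    [[0, 0, 0.1], [0, 0, 0]]
  ]
}}

```text
time_s: 4.25
tcp_pos: [0.5259, -0.0784, 0.0801]
orientation: [0.001, 0.744, -0.668, -0.001]
contact_force: [-0.1, -0.7, 0.0]
gripper_width: 0.212
gripper_force: 0.0
```

Call:
{"method": "arm_command", "body": {
  "increments": [
    [[0, 0, 0], [0, 0, 0]]
  ]
}}

```text
time_s: 4.35
tcp_pos: [0.5276, -0.0785, 0.0822]
orientation: [0.0, 0.744, -0.668, 0.0]
contact_force: [1.1, 0.7, 0.3]
gripper_width: 0.213
gripper_force: 0.0
```

Call:
{"method": "arm_command", "body": {
  "increments": [
    [[0.1, 0, 0.13], [0, 0, 0]],
    [[0.3, 0, 0], [0, 0, 0]],
    [[0.3, 0, 0], [0, 0, 0]],
    [[0.3, 0, 0], [0, 0, 0]],
    [[0.3, 0, 0], [0, 0, 0]]
  ]
}}

```text
time_s: 4.85
tcp_pos: [0.5327, -0.1318, 0.0768]
orientation: [-0.0, 0.743, -0.669, 0.0]
contact_force: [-0.2, 1.2, 0.7]
gripper_width: 0.209
gripper_force: 0.2
```

```bash
cat >> h.py <<'E'
def red(name="wrist",pic=None):
    f=manip.grab_frame(name);W=world(f);I=cv2.cvtColor(f["pixels"],cv2.COLOR_BGR2HSV)
    if pic: cv2.imwrite(pic,f["pixels"])
    B=b(W);z=W[...,2]
    on=(abs(B[...,0])<112)&(abs(B[...,1])<260)&(z>.064)&(z<.09)
    n,l,st,c=cv2.connectedComponentsWithStats(on.astype(np.uint8))
    for k in range(1,n):
        if st[k,4]<15: continue
        q=B[l==k]
        print(c[k].round(),st[k,4],"lo",q.min(0).round(),"hi",q.max(0).round(),"z",z[l==k].max().round(3),"hsv",np.median(I[l==k],0))
    return f
E
python3 - <<'E'
from h import *
s=manip.sense();print(b(s["tcp_pos"]),s["tcp_pos"])
red(pic="pics/w2.png")
E
```

```text
[  24.32239209 -119.01847463] [ 0.53271082 -0.1317985   0.07676264]
[536. 219.] 5819 lo [-112. -170.] hi [ -78. -105.] z 0.073 hsv [  7. 174.  72.]
[331. 214.] 6142 lo [ -11. -170.] hi [  43. -111.] z 0.09 hsv [ 10. 248. 212.]
[510. 318.] 2449 lo [-112.  -90.] hi [-74. -53.] z 0.073 hsv [  8. 168.  71.]
```

View pics/w2.png

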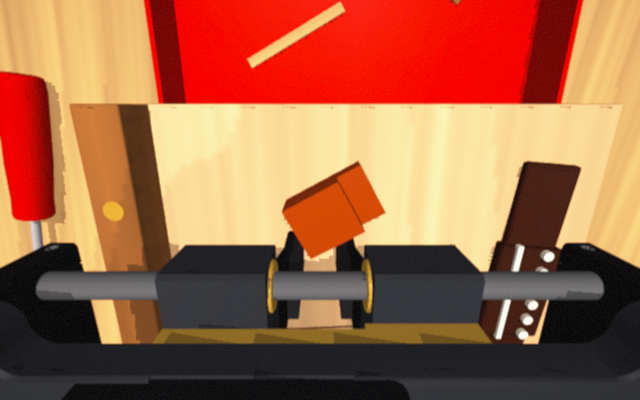

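Red (335,210) is being pushed and is slightly right of the gap, so I'll shift about 5 mm that way and continue over the end.

Call:
{"method": "arm_command", "body": {
  "increments": [
    [[0.25, 0.06, 0], [0, 0, 0]],
    [[0.3, 0.07, 0], [0, 0, 0]],
    [[0.3, 0, 0], [0, 0, 0]],
    [[0.3, 0, 0], [0, 0, 0]],
    [[0.3, 0, 0], [0, 0, 0]]
  ]
}}

```text
time_s: 5.4
tcp_pos: [0.5335, -0.1897, 0.0764]
orientation: [0.0, 0.743, -0.669, 0.0]
contact_force: [-0.3, -0.1, 0.7]
gripper_width: 0.207
gripper_force: 0.3
```

Call:
{"method": "arm_command", "body": {
  "increments": [
    [[0.3, 0, 0], [0, 0, 0]],
    [[0.3, 0, 0], [0, 0, 0]],
    [[0.3, 0, 0], [0, 0, 0]],
    [[0, 0, 0], [0, 0, 0]]
  ]
}}

```text
time_s: 5.8
tcp_pos: [0.5373, -0.2259, 0.0762]
orientation: [0.0, 0.743, -0.67, 0.0]
contact_force: [-0.3, 0.7, -0.6]
gripper_width: 0.211
gripper_force: 0.0
```

Run:
```python
from h import *
s=manip.sense();print(b(s["tcp_pos"]),s["tcp_pos"])
red(pic="pics/w3.png")
```

```text
[  18.97763677 -213.11658844] [ 0.537297   -0.22593663  0.07619086]
[295. 244.] 427 lo [  28. -226.] hi [  37. -205.] z 0.09 hsv [110.  33.  33.]
[344. 244.] 423 lo [   0. -226.] hi [  10. -205.] z 0.09 hsv [110.  31.  31.]
[507. 327.] 1257 lo [-112. -171.] hi [ -85. -148.] z 0.068 hsv [  7. 178.  78.]
```

View pics/w3.png

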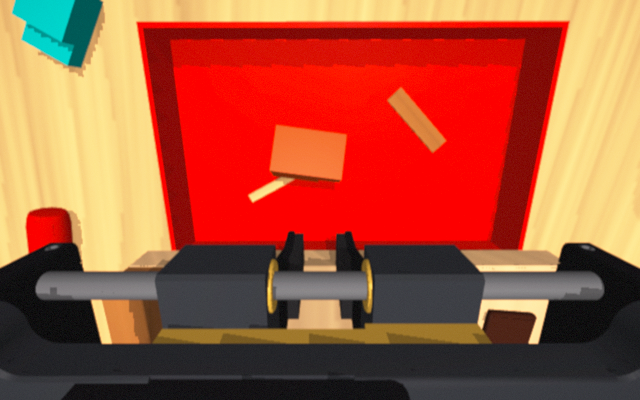

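Red lies in the scrap box at (308,152), so pale is next.

Call:
{"method": "arm_command", "body": {
  "increments": [
    [[0, 0, -1], [0, 0, 0]],
    [[0, 0, -1], [0, 0, 0]],
    [[-0.9, -0.14, 0], [0, 0, 0]],
    [[-0.9, -0.14, 0], [0, 0, 0]],
    [[-0.9, -0.14, 0], [0, 0, 0]]
  ]
}}

```text
time_s: 6.35
tcp_pos: [0.5422, -0.1138, 0.1568]
orientation: [-0.0, 0.743, -0.669, 0.0]
contact_force: [0.6, 0.2, -0.5]
gripper_width: 0.211
gripper_force: 0.0
```

Call:
{"method": "arm_command", "body": {
  "increments": [
    [[-0.9, -0.14, 0], [0, 0, 0]],
    [[-0.9, -0.14, 0], [0, 0, 0]],
    [[-0.9, -0.14, 0], [0, 0, 0]],
    [[-0.95, -0.14, 0], [0, 0, 0]],
    [[0, 0, 0], [0, 0, 0]]
  ]
}}

```text
time_s: 6.85
tcp_pos: [0.5496, 0.0363, 0.1566]
orientation: [-0.001, 0.745, -0.667, 0.0]
contact_force: [0.2, -1.0, 0.3]
gripper_width: 0.21
gripper_force: 0.0
```

Run:
```python
from h import *
s=manip.sense();print(b(s["tcp_pos"]),s["tcp_pos"])
red()
```

```text
[58.85232883 46.35354058] [0.54964817 0.03628882 0.15657054]
[530.  60.] 6188 lo [-112. -104.] hi [-73. -14.] z 0.074 hsv [  8. 174.  64.]
[319. 140.] 2035 lo [ 33. -31.] hi [84. 15.] z 0.082 hsv [ 25. 144. 243.]
[496. 249.] 1358 lo [-112.   72.] hi [-65. 105.] z 0.077 hsv [ 10. 182. 105.]
[319. 312.] 1105 lo [ 39. 126.] hi [ 77. 157.] z 0.08 hsv [  7. 183.  44.]
```

Call:
{"method": "arm_command", "body": {
  "increments": [
    [[0, 0, 0.7], [0, 0, 0]],
    [[0, 0, 0.7], [0, 0, 0]],
    [[0, 0, 0.5], [0, 0, 0]],
    [[0, 0, 0.1], [0, 0, 0]],
    [[0.2, 0, 0], [0, 0, 0]]
  ]
}}

```text
time_s: 7.4
tcp_pos: [0.5501, 0.0239, 0.0761]
orientation: [0.001, 0.744, -0.669, -0.0]
contact_force: [0.4, 0.0, 0.1]
gripper_width: 0.209
gripper_force: 0.0
```

Call:
{"method": "arm_command", "body": {
  "increments": [
    [[0.3, 0, 0], [0, 0, 0]],
    [[0.3, 0, 0], [0, 0, 0]],
    [[0.3, 0, 0], [0, 0, 0]],
    [[0.3, 0, 0], [0, 0, 0]],
    [[0.3, 0, 0], [0, 0, 0]]
  ]
}}

```text
time_s: 7.9
tcp_pos: [0.5568, -0.0366, 0.0768]
orientation: [-0.0, 0.743, -0.669, 0.0]
contact_force: [0.6, 0.8, 0.2]
gripper_width: 0.211
gripper_force: 0.1
```

Run:
```python
from h import *
s=manip.sense();print(b(s["tcp_pos"]),s["tcp_pos"])
red(pic="pics/w4.png")
```

```text
[ 58.29622039 -26.90600675] [ 0.55680372 -0.03662255  0.07675204]
[604. 145.] 11993 lo [-112. -153.] hi [-73. -16.] z 0.074 hsv [  8. 177.  59.]
[301. 220.] 5103 lo [ 40. -62.] hi [ 93. -19.] z 0.09 hsv [ 23. 152. 238.]
```

View pics/w4.png

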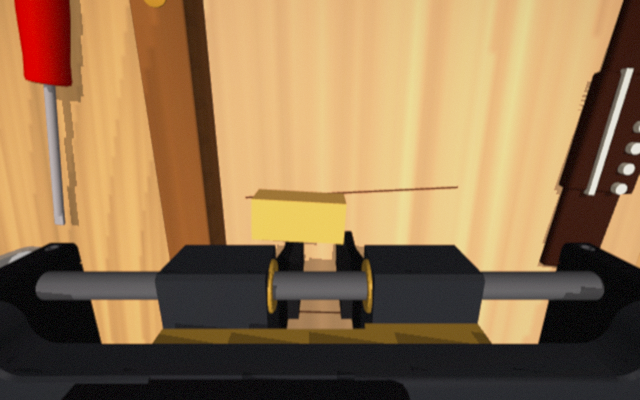

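Pale (298,216) is now flush against both fingers, about 10 mm left of the middle. I'll back off, re-centre and push on.

Call:
{"method": "arm_command", "body": {
  "increments": [
    [[-0.3, 0, 0], [0, 0, 0]],
    [[0, -0.24, 0], [0, 0, 0]],
    [[0.2, 0, 0], [0, 0, 0]],
    [[0.2, 0, 0], [0, 0, 0]],
    [[0.3, 0, 0], [0, 0, 0]]
  ]
}}

```text
time_s: 8.45
tcp_pos: [0.5677, -0.0506, 0.0762]
orientation: [0.0, 0.744, -0.669, -0.0]
contact_force: [0.5, 0.6, 0.6]
gripper_width: 0.211
gripper_force: 0.0
```

Call:
{"method": "arm_command", "body": {
  "increments": [
    [[0.3, 0, 0], [0, 0, 0]],
    [[0.3, 0, 0], [0, 0, 0]],
    [[0.3, 0, 0], [0, 0, 0]],
    [[0.3, 0, 0], [0, 0, 0]],
    [[0.3, 0, 0], [0, 0, 0]]
  ]
}}

```text
time_s: 8.95
tcp_pos: [0.5741, -0.1111, 0.0764]
orientation: [0.0, 0.743, -0.669, -0.0]
contact_force: [-0.5, 0.2, 0.3]
gripper_width: 0.209
gripper_force: 0.0
```

Run:
```python
from h import *
s=manip.sense();print(b(s["tcp_pos"]),s["tcp_pos"])
red()
```

```text
[  67.69111093 -102.83434008] [ 0.57413585 -0.11114083  0.07635119]
[616. 201.] 5443 lo [-112. -170.] hi [-77. -96.] z 0.073 hsv [  8. 176.  60.]
[317. 220.] 5044 lo [  45. -137.] hi [ 93. -94.] z 0.09 hsv [ 23. 153. 237.]
```

Centred. I'll finish the push: 110 mm, or 2.75 units.

Call:
{"method": "arm_command", "body": {
  "increments": [
    [[0.3, 0, 0], [0, 0, 0]],
    [[0.3, 0, 0], [0, 0, 0]],
    [[0.3, 0, 0], [0, 0, 0]],
    [[0.3, 0, 0], [0, 0, 0]],
    [[0.3, 0, 0], [0, 0, 0]]
  ]
}}

```text
time_s: 9.5
tcp_pos: [0.5806, -0.1706, 0.0764]
orientation: [-0.0, 0.743, -0.669, 0.0]
contact_force: [-0.3, 0.6, -0.5]
gripper_width: 0.209
gripper_force: 0.1
```

Call:
{"method": "arm_command", "body": {
  "increments": [
    [[0.3, 0, 0], [0, 0, 0]],
    [[0.3, 0, 0], [0, 0, 0]],
    [[0.3, 0, 0], [0, 0, 0]],
    [[0.3, 0, 0], [0, 0, 0]],
    [[0, 0, 0], [0, 0, 0]]
  ]
}}

```text
time_s: 10.0
tcp_pos: [0.5855, -0.2189, 0.0762]
orientation: [0.0, 0.743, -0.67, 0.0]
contact_force: [0.7, 0.1, 0.4]
gripper_width: 0.207
gripper_force: 0.0
```

Run:
```python
from h import *
s=manip.sense();print(b(s["tcp_pos"]),s["tcp_pos"])
red(pic="pics/w5.png")
```

```text
[  67.70197654 -211.18242642] [ 0.58554734 -0.2188863   0.07620721]
[295. 244.] 424 lo [  76. -224.] hi [  86. -203.] z 0.09 hsv [110.   33.5  32. ]
[344. 244.] 425 lo [  49. -224.] hi [  58. -204.] z 0.09 hsv [105.  35.  29.]
```

View pics/w5.png

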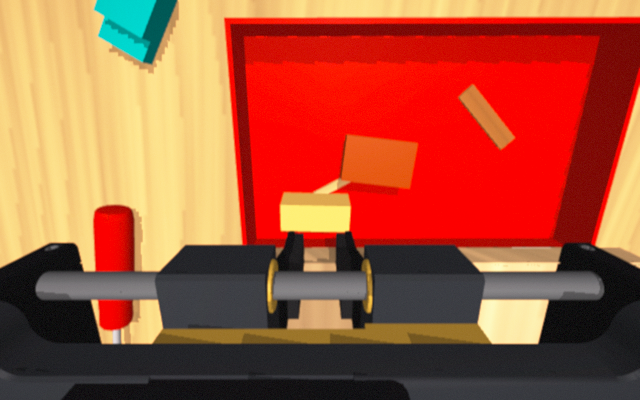

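Pale is in the box at (315,212). Dark is next, approached from its +y side.

Call:
{"method": "arm_command", "body": {
  "increments": [
    [[0, 0, -1], [0, 0, 0]],
    [[0, 0, -1], [0, 0, 0]],
    [[-0.9, 0.02, 0], [0, 0, 0]],
    [[-0.9, 0.02, 0], [0, 0, 0]],
    [[-0.9, 0.02, 0], [0, 0, 0]]
  ]
}}

```text
time_s: 10.55
tcp_pos: [0.5713, -0.1087, 0.1568]
orientation: [-0.0, 0.743, -0.669, 0.0]
contact_force: [0.4, 0.8, 0.6]
gripper_width: 0.21
gripper_force: 0.0
```

Call:
{"method": "arm_command", "body": {
  "increments": [
    [[-0.9, 0.02, 0], [0, 0, 0]],
    [[-0.9, 0.02, 0], [0, 0, 0]],
    [[-0.9, 0.02, 0], [0, 0, 0]],
    [[-0.9, 0.02, 0], [0, 0, 0]],
    [[-0.9, 0.02, 0], [0, 0, 0]]
  ]
}}

```text
time_s: 11.05
tcp_pos: [0.5482, 0.0703, 0.1565]
orientation: [-0.0, 0.744, -0.669, -0.0]
contact_force: [0.9, -0.5, -0.8]
gripper_width: 0.207
gripper_force: 0.0
```

Call:
{"method": "arm_command", "body": {
  "increments": [
    [[-0.9, 0.02, 0], [0, 0, 0]],
    [[-0.9, 0.02, 0], [0, 0, 0]],
    [[-0.9, 0, 0], [0, 0, 0]],
    [[0, 0, 0], [0, 0, 0]]
  ]
}}

```text
time_s: 11.45
tcp_pos: [0.5355, 0.1796, 0.1565]
orientation: [-0.001, 0.745, -0.667, 0.0]
contact_force: [0.2, -0.1, 0.2]
gripper_width: 0.205
gripper_force: 0.0
```

Run:
```python
from h import *
s=manip.sense();print(b(s["tcp_pos"]),s["tcp_pos"])
red()
```

```text
[ 59.86634519 190.36027656] [0.53550378 0.17960283 0.15653752]
[533.  72.] 2143 lo [-112.   74.] hi [-64. 137.] z 0.077 hsv [ 10. 180. 107.]
[320. 148.] 1864 lo [ 39. 126.] hi [ 80. 157.] z 0.08 hsv [  7. 170.  69.]
```

Call:
{"method": "arm_command", "body": {
  "increments": [
    [[0, 0, 0.7], [0, 0, 0]],
    [[0, 0, 0.7], [0, 0, 0]],
    [[0, 0, 0.5], [0, 0, 0]],
    [[0, 0, 0.1], [0, 0, 0]],
    [[0.3, 0, 0], [0, 0, 0]]
  ]
}}

```text
time_s: 12.0
tcp_pos: [0.5372, 0.1635, 0.0761]
orientation: [0.0, 0.744, -0.668, 0.0]
contact_force: [-0.9, 0.2, 1.5]
gripper_width: 0.211
gripper_force: 0.0
```

Call:
{"method": "arm_command", "body": {
  "increments": [
    [[0.3, 0, 0], [0, 0, 0]],
    [[0.3, 0, 0], [0, 0, 0]],
    [[0.3, 0, 0], [0, 0, 0]],
    [[0.3, 0, 0], [0, 0, 0]],
    [[0.3, 0, 0], [0, 0, 0]]
  ]
}}

```text
time_s: 12.5
tcp_pos: [0.5437, 0.1029, 0.0768]
orientation: [-0.0, 0.743, -0.669, 0.0]
contact_force: [-0.6, -0.3, 1.1]
gripper_width: 0.21
gripper_force: 0.1
```

Run:
```python
from h import *
s=manip.sense();print(b(s["tcp_pos"]),s["tcp_pos"])
red(pic="pics/w6.png")
```

```text
[ 59.96428451 113.20654263] [0.5437195  0.1028877  0.07679875]
[596. 204.] 3544 lo [-112.   73.] hi [-64. 117.] z 0.077 hsv [ 10. 180. 105.]
[323. 216.] 4514 lo [39. 75.] hi [ 78. 121.] z 0.09 hsv [  7. 177.  64.]
```

View pics/w6.png

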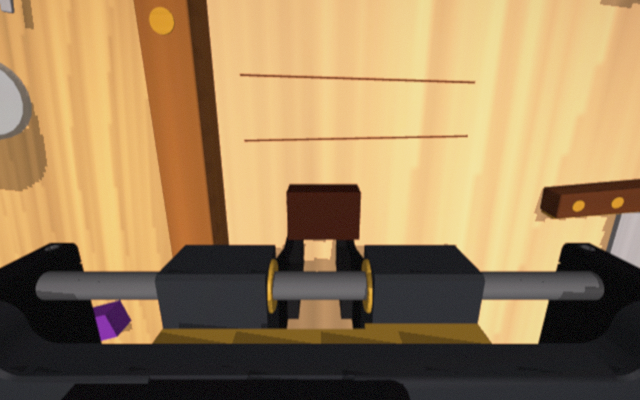

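Dark (323,212) is flush and centred on both fingers, so I'll push it to the end.

Call:
{"method": "arm_command", "body": {
  "increments": [
    [[0.35, 0, 0], [0, 0, 0]],
    [[0.35, 0, 0], [0, 0, 0]],
    [[0.35, 0, 0], [0, 0, 0]],
    [[0.35, 0, 0], [0, 0, 0]],
    [[0.35, 0, 0], [0, 0, 0]]
  ]
}}

```text
time_s: 13.05
tcp_pos: [0.5509, 0.0332, 0.0763]
orientation: [0.0, 0.743, -0.669, -0.0]
contact_force: [0.3, 0.2, -1.3]
gripper_width: 0.213
gripper_force: 0.1
```

Call:
{"method": "arm_command", "body": {
  "increments": [
    [[0.35, 0, 0], [0, 0, 0]],
    [[0.35, 0, 0], [0, 0, 0]],
    [[0.35, 0, 0], [0, 0, 0]],
    [[0.35, 0, 0], [0, 0, 0]],
    [[0.35, 0, 0], [0, 0, 0]]
  ]
}}

```text
time_s: 13.55
tcp_pos: [0.5582, -0.0364, 0.0763]
orientation: [0.0, 0.743, -0.669, -0.0]
contact_force: [0.5, 0.2, 0.7]
gripper_width: 0.206
gripper_force: 0.0
```

Run:
```python
from h import *
s=manip.sense();print(b(s["tcp_pos"]),s["tcp_pos"])
red()
```

```text
[ 59.74529951 -26.81659591] [ 0.55823535 -0.03638116  0.07631922]
[605. 148.] 11335 lo [-111. -153.] hi [-72. -16.] z 0.074 hsv [  8. 175.  63.]
[322. 217.] 4557 lo [ 39. -65.] hi [ 78. -18.] z 0.09 hsv [  7. 178.  63.]
```

Pale lies just below the end at bx≈68, so dark would land on top of it. I'll turn the tool 24° and push dark obliquely, so that it leaves the board nearer the middle.

Call:
{"method": "arm_command", "body": {
  "increments": [
    [[-0.5, 0, 0], [0, 0, 0]],
    [[0, 0, 0], [0, 0, 1]],
    [[0, 0, 0], [0, 0, 1]],
    [[0, 0, 0], [0, 0, 1]],
    [[0, 0, 0], [0, 0, 1]]
  ]
}}

```text
time_s: 14.1
tcp_pos: [0.5561, -0.0155, 0.0763]
orientation: [-0.0, -0.586, 0.81, -0.0]
contact_force: [-0.3, -0.2, 0.2]
gripper_width: 0.213
gripper_force: 0.0
```

Call:
{"method": "arm_command", "body": {
  "increments": [
    [[0, -0.43, 0], [0, 0, 0]],
    [[0.2, 0, 0], [0, 0, 0]],
    [[0.3, 0, 0], [0, 0, 0]],
    [[0.3, 0, 0], [0, 0, 0]],
    [[0.3, 0, 0], [0, 0, 0]]
  ]
}}

```text
time_s: 14.6
tcp_pos: [0.5577, -0.0636, 0.0763]
orientation: [-0.0, -0.588, 0.809, 0.0]
contact_force: [0.3, -0.1, 0.2]
gripper_width: 0.211
gripper_force: 0.0
```

Run:
```python
from h import *
s=manip.sense();print(b(s["tcp_pos"]),s["tcp_pos"])
red(pic="pics/w7.png")
```

```text
[ 56.392778   -53.86287902] [ 0.55774732 -0.06363007  0.07629889]
[573.  97.] 15394 lo [-112. -130.] hi [-73. -14.] z 0.074 hsv [  8. 176.  62.]
[329. 217.] 4598 lo [ 19. -93.] hi [ 69. -43.] z 0.09 hsv [  8. 178.  63.]
```

View pics/w7.png

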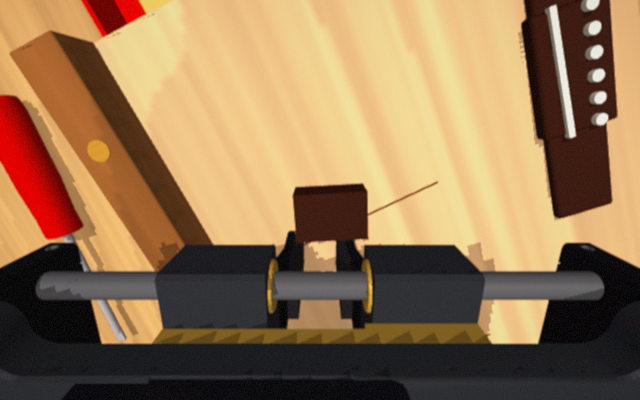

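Dark (330,214) is flush and aligned, and the bridge is well clear to the right. I'll continue.

Call:
{"method": "arm_command", "body": {
  "increments": [
    [[0.3, 0, 0], [0, 0, 0]],
    [[0.3, 0, 0], [0, 0, 0]],
    [[0.3, 0, 0], [0, 0, 0]],
    [[0.3, 0, 0], [0, 0, 0]],
    [[0.3, 0, 0], [0, 0, 0]]
  ]
}}

```text
time_s: 15.15
tcp_pos: [0.5401, -0.1205, 0.0764]
orientation: [0.0, -0.588, 0.809, -0.0]
contact_force: [0.7, -0.3, 1.1]
gripper_width: 0.208
gripper_force: 0.1
```

Call:
{"method": "arm_command", "body": {
  "increments": [
    [[0.3, 0, 0], [0, 0, 0]],
    [[0.3, 0, 0], [0, 0, 0]],
    [[0.3, 0, 0], [0, 0, 0]]
  ]
}}

```text
time_s: 15.45
tcp_pos: [0.5289, -0.1547, 0.0764]
orientation: [0.0, -0.588, 0.809, -0.0]
contact_force: [0.1, -0.3, 0.6]
gripper_width: 0.21
gripper_force: 0.2
```

Run:
```python
from h import *
s=manip.sense();print(b(s["tcp_pos"]),s["tcp_pos"])
red()
```

```text
[  18.15878569 -141.42004092] [ 0.52893859 -0.15472426  0.07637073]
[524. 196.] 9123 lo [-112. -170.] hi [-76. -76.] z 0.073 hsv [  7. 176.  73.]
[328. 217.] 4593 lo [ -19. -180.] hi [  30. -130.] z 0.09 hsv [  8. 174.  74.]
[531. 318.] 1055 lo [-95. -66.] hi [-75. -26.] z 0.072 hsv [  7. 180.  70.]
```

Remaining: 75 mm in y, about 82 mm along the tool (2.05 units).

Call:
{"method": "arm_command", "body": {
  "increments": [
    [[0.3, 0, 0], [0, 0, 0]],
    [[0.3, 0, 0], [0, 0, 0]],
    [[0.3, 0, 0], [0, 0, 0]],
    [[0.3, 0, 0], [0, 0, 0]],
    [[0.3, 0, 0], [0, 0, 0]]
  ]
}}

```text
time_s: 16.0
tcp_pos: [0.5104, -0.2118, 0.0763]
orientation: [-0.0, -0.588, 0.809, 0.0]
contact_force: [0.3, 0.2, 0.3]
gripper_width: 0.21
gripper_force: 0.0
```

Call:
{"method": "arm_command", "body": {
  "increments": [
    [[0.3, 0, 0], [0, 0, 0]],
    [[0.3, 0, 0], [0, 0, 0]],
    [[0, 0, 0], [0, 0, 0]]
  ]
}}

```text
time_s: 16.3
tcp_pos: [0.5027, -0.2351, 0.0763]
orientation: [-0.0, -0.587, 0.809, 0.0]
contact_force: [0.6, 0.4, -0.3]
gripper_width: 0.21
gripper_force: 0.0
```

Call:
{"method": "arm_command", "body": {
  "increments": [
    [[0, 0, -1], [0, 0, 0]],
    [[0, 0, -1], [0, 0, 0]],
    [[-0.5, 0, -1], [0, 0, 0]],
    [[-0.8, 0, -0.5], [0, 0, 0]],
    [[-0.8, 0, 0], [0, 0, 0]]
  ]
}}

```text
time_s: 16.8
tcp_pos: [0.5315, -0.1533, 0.2207]
orientation: [0.003, -0.588, 0.809, -0.003]
contact_force: [0.2, -0.8, -1.0]
gripper_width: 0.212
gripper_force: 0.0
```

Call:
{"method": "arm_command", "body": {
  "increments": [
    [[-0.8, 0.4, 0], [0, 0, 0]],
    [[-0.8, 0.4, 0], [0, 0, 0]],
    [[-0.8, 0.4, 0], [0, 0, 0]],
    [[-0.8, 0.4, 0], [0, 0, 0]],
    [[0, 0, 0], [0, 0, 0]]
  ]
}}

```text
time_s: 17.3
tcp_pos: [0.5074, -0.0091, 0.2166]
orientation: [0.0, -0.59, 0.807, 0.0]
contact_force: [-0.7, -0.1, 0.6]
gripper_width: 0.21
gripper_force: 0.0
```

Run:
```python
from h import *
s=manip.sense();print(b(s["tcp_pos"]),s["tcp_pos"])
f=manip.grab_frame("top");W=world(f);B=b(W);z=W[...,2];I=cv2.cvtColor(f["pixels"],cv2.COLOR_BGR2HSV)
def blobs(m,t):
    n,l,st,c=cv2.connectedComponentsWithStats(m.astype(np.uint8))
    for k in range(1,n):
        if st[k,4]<15: continue
        q=B[l==k];print(t,c[k].round(),st[k,4],"med",np.median(q,0).round(),"lo",q.min(0).round(),"hi",q.max(0).round(),"z",np.percentile(z[l==k],[50,98]).round(3),"hsv",np.median(I[l==k],0))
blobs((abs(B[...,0])<114)&(B[...,1]<-203)&(B[...,1]>-332)&(z>.0125)&(z<.2),"box")
blobs((B[...,0]>-134)&(B[...,0]<108)&(abs(B[...,1])<197)&(z>.066)&(z<.12),"board")
```

```text
[12.06719749  5.70744906] [ 0.50739966 -0.00905449  0.2166084 ]
box [391. 203.] 103 med [  70. -216.] lo [  47. -226.] hi [  95. -206.] z [0.026 0.031] hsv [ 22. 109. 135.]
box [405. 214.] 169 med [  28. -254.] lo [   4. -272.] hi [  53. -237.] z [0.026 0.032] hsv [  7. 180. 107.]
box [397. 235.] 88 med [ -30. -219.] lo [ -49. -231.] hi [ -11. -209.] z [0.029 0.034] hsv [  5.  157.5  46.5]
board [360. 260.] 343 med [-94. -93.] lo [-115. -168.] hi [-75. -29.] z [0.069 0.074] hsv [ 9. 74. 63.]
board [336. 259.] 16 med [-82. -24.] lo [-89. -30.] hi [-74. -16.] z [0.068 0.07 ] hsv [  9.5 128.   41.5]
board [297. 271.] 191 med [-110.   87.] lo [-128.   73.] hi [-66. 135.] z [0.073 0.079] hsv [ 15. 100.  90.]
board [378. 263.] 18 med [-109. -144.] lo [-113. -153.] hi [-100. -136.] z [0.067 0.069] hsv [  8.5 119.   45. ]
```

All three offcuts are below the rim in the red box, and the bridge and square are where they were.

```bash
python3 -c "
from rig import manip
print(manip.close_job())"
```

```text
the job is handed in; nothing more can be done
None
```

I swept all three offcuts off the board's end into the red scrap box and handed the job in at about 17 s; a last top-camera measurement found all three lying below its rim, with the bridge and square where they were on the board.

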